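# Push a pine blank through the width gauge

### The arm

A 6-joint arm with a two-finger parallel gripper is mounted at the origin on the work surface. World frame = base frame: x ahead of the robot, y to its left, z up, the work surface at z = 0. Lengths are in m, angles in rad, forces in N, time in s.
With the tool pointing down it reaches from about 0.35 to 0.95 m from the base axis. Payload 17.4 kg.
Tool frame: the origin (TCP) lies midway between the tips of the shut fingers; the grasp point (between the pads) lies 19 mm behind it; z points along the fingers, x is the direction in which the jaws open and shut, and the axes are right-handed (so a half turn about z gives the same grasp; the last joint's range is limited). The gripper opens to 93 mm and grips with 3 to 60 N. Pads are 15 mm wide; open, the fingers measure 128 mm over their backs; the gripper's body (75 mm by 188 mm) begins 65 mm behind the grasp point.
Start: joints at [1.182, 0.116, 1.442, -0, 1.584, -0.038], TCP at [0.232, 0.634, 0.184] pointing down, gripper open.
Joint ranges: [-2.83, 2.83], [-0.83, 2.19], [0.07, 2.5], [-1.14, 4.28], [0.01, 3], [-2.97, 2.97]. Speed limits (rad/s): [1.89, 1.89, 2.22, 3.14, 3.14, 3.14].

### API

Orientations are given as a unit quaternion [w, x, y, z].
In Python, from station import arm, viewer, job_done gives the robot as it stands. The module is installed in compiled form; this text tells all that it offers.
- The arm moves only by the tool step_arm, never from a script. Its argument "motion" is a list that holds one entry, the list of rows, each a list of 7 numbers: the shift along the tool's x, y, z in m, then the turn, a rotation vector about the tool's x, y, z in degrees, then the closure, from 0 (fully open) to 1 (shut). A call has 1 to 10 rows; each row shifts and turns the commanded pose from where the row before left it, along the tool's axes as they then stand; what a row does not reach is not made up. A row lasts 1/10 s, in which the tool goes at most 50 mm and 8.59 degrees, less where a joint would pass 70% of its speed; a pose out of reach is approached as far as the arm can. A call with a gripper value outside its range is refused whole. The fingers move at their own pace and stop on an object; the grip force is fixed at half the most. Time passes only in rows, so rows that do not move let the fingers close. It gives the time, the measured TCP pose, the force and the opening at its end, in the units of the state.
- arm.observe(): the state, without advancing time (a new reading comes with each control period).
- viewer.get_image(name): name is "side" or "top"; returns the picture (384x512x3 uint8, red, green, blue); there is no depth.
- viewer.camera_model(name): a dict with "mtx" (3x3 intrinsics, pixels), "camera_from_world" (4x4, takes a point from world to camera coordinates). Camera axes: x right, y up, looking along -z (the intrinsics and any distortion apply to the point x, -y, -z); pixel columns grow to the right and rows downward; lengths in m; the calibration is good to about 2 mm. A picture is of the moment at which its call begins. camera_model takes no time and is no camera call.
- job_done(): hands the job in, once; it reports no verdict.
Trained networks look in the newest picture that a camera, given by its name, has taken for a name from the list of things; names that differ only in an ending like _2 or _b are one class to them, and where a whole thing is asked for, a point or a joint stands for the part that bears it (a point fixed in the world has none). Each returns a list of dicts, best first, with "confidence" (0 to 1); they miss things now and then, are a little off and sometimes report something else, mostly with a low value. They report only what shows in the picture. A call takes as long as a camera call. They do not tell look-alikes from the thing itself.
- viewer.recognise(label, camera): "at" ([x, y, z] in m, in world coordinates, good to about 4 mm: the middle of the surface that is visible of it).
- viewer.outline_of(label, camera): "pixels" (384x512 bool, what is visible of it).
The state is a dict: "t": time; "joints": joint angles; "joint_vel": joint speeds; "joint_torque": joint torques, N m; "position": TCP position; "ee_rot": TCP orientation; "wrist_force": force on the tool from outside, world axes, zero at the start; "ft_torque": the same for the moment, N m; "grip_width": finger opening in m.
Only numpy, scipy, OpenCV 4.12 (cv2) and the standard library are available. Lean on these libraries where they do the work, as an engineer would, in place of code of your own. Each camera call takes 0.05 s, during which the arm holds its last target. There are 200 camera calls.

### The job

Check the width of the pine blank: push it flat along the grey board, through the narrow gap between the two red cheeks, until it lies wholly on the green field beyond. Only push it with the fingers, never grip, lift or tip it, and leave the sanding block, the tin and the dowel stub where they are. Finish with the robot clear of everything.

Things in the scene. Friction and masses are not known exactly. Their poses are not given: they have to be found in the camera images.
- gauge: Go-gauge for board width, fixed to the bench: flat grey board 450 x 340 x 12 mm with two red cheeks and a green painted field. Origin: centre of its underside, on the bench; x is the feed direction (bare infeed end, gap, green field), y left of the feed, z up. The feed runs from the robot's right to its left, within 25 degrees. Only the blank stands on the infeed half.
- gap (a point): Middle of the gap between the red cheeks, on the board's top (12 mm above the bench), above the gauge's origin; axes as the gauge. The cheeks' inner faces are at y = -52 and +52 mm: a gap 104 mm wide. Each cheek is 54 mm long (x = -27 to +27 mm), 24 mm wide with half-round ends of 12 mm radius, and stands 36 mm above the board.
- field (a point): Centre of the green field, on the board's top surface; axes as the gauge. The field is flat paint, 170 mm along x and 150 mm along y; its centre is 125 mm past the middle of the gap, so it begins 13 mm past the cheeks' far ends.
- blank: Loose block of pale pine, two dark knots on top, 110 mm long (its x), 100 wide (its y), 27 thick, about 0.16 kg. Origin: centre of its underside, z up. Starts flat on the infeed end, its x within 20 degrees of the feed, centre up to 30 mm off the gap's middle line. It has 2 mm to spare each side in the gap, slides with ordinary wood friction and stops when not pushed.
- sander: Bystander: cork sanding block with a dark underside, 62 x 34 x 26 mm, on the gauge board beside a cheek or the green field. Origin: centre of its underside.
- tin: Bystander: small metal tin with a blue band, 48 mm diameter, 45 mm high, on the gauge board beside a cheek or the green field. Origin: centre of its underside.
- stub: Bystander: upright dark dowel stub, 32 mm diameter, 40 mm high, on the gauge board beside a cheek or the green field. Origin: centre of its underside.
- corner0 (a point): The blank's front left lower corner, at x = 55, y = 50 mm in the blank's frame, on its underside.
- corner1 (a point): The blank's front right lower corner, at x = 55, y = -50 mm in the blank's frame, on its underside.
- corner2 (a point): The blank's rear left lower corner, at x = -55, y = 50 mm in the blank's frame, on its underside.
- corner3 (a point): The blank's rear right lower corner, at x = -55, y = -50 mm in the blank's frame, on its underside.
There are look-alikes about, which are no part of the job. What is meant by the blank is not yellow, and is the larger of those in its own colour.

How it is judged:
By the outcome, as a careful person would: the job done as asked, in the order asked, and still so for the second after the job is handed in, with the robot touching nothing.
It also fails if it takes over 64 s, if anything falls off the work surface, if the arm or the gripper's body presses on something with over 40 N, if the wrist force passes 120 N, or if a joint passes its speed limit or range.

## Working session

There is one attempt and no reset: what is moved stays moved. The work goes in short steps, Python scripts to look and compute and a tool call to move; the robot and the scene stay as the last step left them, time stands still between calls to the robot, and variables do not carry over. Pictures are saved under pics/ and viewed, about 8 in all and at most 12, crops included, and the job is handed in when it is done.

Besides the shell and the picture viewer there is one more tool, called after "Emit:" by a JSON object that holds its "op" and its "data". step_arm: Moves the arm, as the interface text tells. Its arguments: {"type":"object","properties":{"motion":{"type":"array"}},"required":["motion"]}

```bash
mkdir -p pics; cat > h.py <<'E'
import numpy as np, cv2
from station import arm, viewer, job_done
def snap(c,f):
    im=viewer.get_image(c); cv2.imwrite('pics/'+f,im[:,:,::-1]); return im
def model(c):
    m=viewer.camera_model(c); return np.array(m['mtx']),np.array(m['camera_from_world'])
def proj(c,P):
    K,T=model(c); P=np.atleast_2d(P); q=P@T[:3,:3].T+T[:3,3]; q=q*[1,-1,-1]; q=q@K.T; return q[:,:2]/q[:,2:]
def back(c,uv,z):
    K,T=model(c); R=T[:3,:3]; o=-R.T@T[:3,3]
    uv=np.atleast_2d(uv); d=np.c_[uv,np.ones(len(uv))]@np.linalg.inv(K).T
    d=(d*[1,-1,-1])@R; return o+d*((z-o[2])/d[:,2])[:,None]
E
python3 - <<'E'
from h import *
a=snap('top','t0.png');b=snap('side','s0.png')
cv2.imwrite('pics/both0.png',cv2.resize(np.hstack([a,b])[:,:,::-1],(800,300)))
print(viewer.camera_model('top'))
s=arm.observe();print(s['t'],s['position'],s['ee_rot'],s['grip_width'])
for n in ['blank','gap','field','gauge','sander','tin','stub']:
  for c in ['top','side']:
    print(n,c,[(np.round(d['at'],3),round(d['confidence'],2)) for d in viewer.recognise(n,c)])
E
```

```text
{'mtx': array([[364.7092614 ,   0.        , 260.11715315],
       [  0.        , 364.7092614 , 188.95385918],
       [  0.        ,   0.        ,   1.        ]]), 'camera_from_world': array([[ 0.0037946 , -0.99935259,  0.03577702, -0.13158355],
       [ 0.99322279,  0.00792257,  0.11595572, -0.55240769],
       [-0.11616409,  0.03509455,  0.99260983, -0.84366349],
       [ 0.        ,  0.        ,  0.        ,  1.        ]])}
0.1 [0.23190499 0.63368871 0.18339041] [ 2.64925537e-04  8.19656555e-01  5.72855026e-01 -4.26072292e-04] 0.09279349091781326
blank top [(array([ 0.694, -0.427,  0.031]), 0.8), (array([ 0.587, -0.165,  0.04 ]), 0.74), (array([ 0.542, -0.386,  0.018]), 0.6)]
blank side [(array([ 0.588, -0.14 ,  0.043]), 0.93), (array([ 0.692, -0.406,  0.028]), 0.81), (array([ 0.54 , -0.37 ,  0.022]), 0.71), (array([0.586, 0.056, 0.012]), 0.35)]
gap top [(array([0.722, 0.066, 0.035]), 0.54)]
gap side [(array([0.715, 0.076, 0.038]), 0.74)]
field top [(array([ 0.592, -0.024,  0.006]), 0.67)]
field side [(array([0.584, 0.058, 0.01 ]), 0.75), (array([ 0.585, -0.143,  0.039]), 0.39)]
gauge top [(array([ 0.592, -0.022,  0.01 ]), 0.72)]
gauge side [(array([ 0.585, -0.141,  0.04 ]), 0.73), (array([0.583, 0.054, 0.016]), 0.68)]
sander top [(array([0.724, 0.068, 0.037]), 0.95), (array([ 0.583, -0.162,  0.039]), 0.4), (array([ 0.59 , -0.021,  0.014]), 0.39)]
sander side [(array([0.715, 0.076, 0.037]), 0.95), (array([ 0.582, -0.147,  0.039]), 0.38)]
tin top [(array([ 0.462, -0.04 ,  0.053]), 0.77)]
tin side [(array([ 0.462, -0.021,  0.049]), 0.83)]
stub top [(array([0.462, 0.078, 0.051]), 0.61)]
stub side [(array([0.454, 0.093, 0.043]), 0.83)]
```

View pics/t0.png

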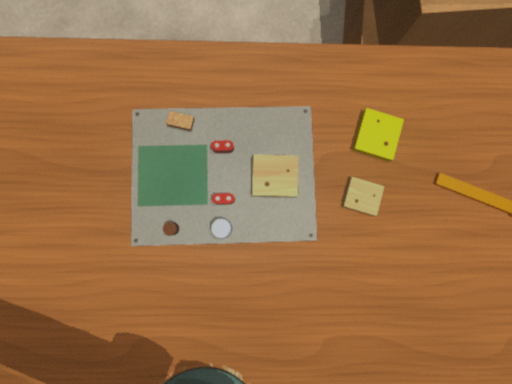

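View pics/s0.png

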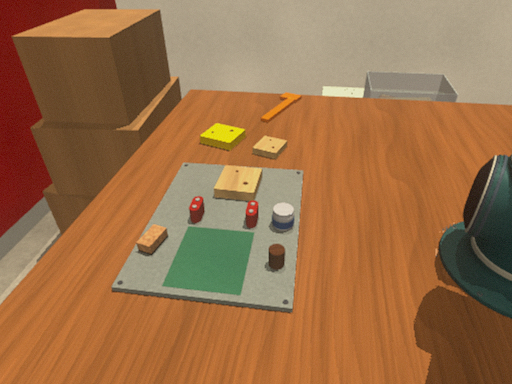

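Top view: the board spans about (133–316, 107–245), the cheeks are at (222,146) and (223,198), and the blank is at (275,175). The yellow block and the smaller pine block off the board are the look-alikes. Next I'll measure in both views.

```bash
cat >> h.py <<'E'
def mask(im,kind):
    h=cv2.cvtColor(im,cv2.COLOR_RGB2HSV); H,S,V=[h[...,i].astype(int) for i in range(3)]
    if kind=='red': m=((H<6)|(H>174))&(S>170)&(V>90)
    if kind=='green': m=(H>60)&(H<95)&(S>90)
    if kind=='grey': m=(S<50)&(V>80)
    if kind=='pine': m=(H>13)&(H<28)&(S>50)&(S<190)&(V>140)
    return m.astype(np.uint8)
def blobs(m,amin=60):
    n,l,st,c=cv2.connectedComponentsWithStats(m)
    return [(st[i,4],c[i],(l==i).astype(np.uint8)) for i in range(1,n) if st[i,4]>amin]
def quad(m):
    c=max(cv2.findContours(m,cv2.RETR_EXTERNAL,cv2.CHAIN_APPROX_NONE)[0],key=cv2.contourArea)
    h=cv2.convexHull(c)
    for e in np.arange(.01,.2,.005):
        q=cv2.approxPolyDP(h,e*cv2.arcLength(h,True),True)
        if len(q)<=4: return q[:,0,:]
E
python3 - <<'E'
from h import *
for c,f in [('top','t0.png'),('side','s0.png')]:
    im=cv2.imread('pics/'+f)[:,:,::-1].copy()
    for k,z in [('red',.03),('green',.012),('pine',.039),('grey',.012)]:
        for a,ct,m in blobs(mask(im,k)):
            if ct[1]<100 or ct[0]>330: continue
            q=quad(m); print(c,k,a,ct.round(1),np.round(back(c,[ct],z)[0,:2],4),'quad',q.tolist(),np.round(back(c,q,z)[:,:2],3).tolist())
K,T=model('side');print('sidecam',-T[:3,:3].T@T[:3,3]);K,T=model('top');print('topcam',-T[:3,:3].T@T[:3,3])
print('tcp proj',proj('side',[.232,.634,.184]))
E
```

```text
top red 112 [222.  145.8] [ 0.6592 -0.0348] quad [[232, 144], [227, 150], [212, 147], [215, 141]] [[0.664, -0.059], [0.649, -0.047], [0.656, -0.011], [0.671, -0.018]]
top red 103 [222.9 198.3] [ 0.5305 -0.039 ] quad [[233, 198], [231, 202], [213, 200], [216, 194]] [[0.531, -0.063], [0.522, -0.059], [0.526, -0.015], [0.541, -0.022]]
top pine 120236 [265.4 190. ] [ 0.5501 -0.1407] quad [[511, 48], [511, 383], [0, 297], [0, 0]] [[0.923, -0.773], [0.106, -0.71], [0.302, 0.459], [1.02, 0.52]]
top pine 372 [179.1 119.1] [0.7219 0.0696] quad [[168, 111], [192, 115], [190, 128], [165, 123]] [[0.742, 0.097], [0.733, 0.039], [0.7, 0.043], [0.712, 0.103]]
top pine 1869 [275.2 174.5] [ 0.588  -0.1644] quad [[253, 154], [297, 155], [297, 196], [253, 195]] [[0.638, -0.111], [0.636, -0.218], [0.536, -0.217], [0.538, -0.111]]
top grey 16892 [229.8 176.8] [ 0.5854 -0.0541] quad [[309, 107], [315, 239], [132, 244], [133, 110]] [[0.767, -0.253], [0.434, -0.264], [0.42, 0.178], [0.752, 0.19]]
side red 8569 [ 23.6 106.3] [ 1.4811 -0.5122] quad [[113, 0], [51, 183], [0, 236], [0, 0]] [[2.346, -2.826], [1.
[... 599 characters left out ...]
1, 169], [213, 192], [181, 164], [246, 122]] [[0.462, -0.223], [0.635, -0.093], [0.755, -0.202], [0.634, -0.481]]
side pine 2190 [ 25.6 254.6] [0.9447 0.1695] quad [[50, 211], [59, 232], [0, 304], [0, 260]] [[0.983, 0.038], [0.919, 0.098], [0.909, 0.281], [0.985, 0.191]]
side pine 438 [147.2 238. ] [0.7259 0.0842] quad [[152, 216], [166, 228], [111, 286]] [[0.745, 0.016], [0.699, 0.049], [0.739, 0.212]]
side grey 12443 [223.9 236.8] [0.5801 0.0266] quad [[112, 286], [184, 163], [301, 171], [288, 310]] [[0.754, 0.192], [0.767, -0.25], [0.438, -0.26], [0.425, 0.187]]
sidecam [0.40322716 0.58050425 0.55189439]
topcam [ 0.45115981 -0.09751389  0.90619117]
tcp proj [[ 663.25240941 1049.46561835]]
```

Emit:
{"op": "step_arm", "data": {"motion": [[[0,0,0,0,0,-7.3,0.57],[0,0,0,0,0,-7.3,0.57],[-0.02,0.006,0,0,0,-7.2,0.57],[-0.04,0.0125,0,0,0,0,0.57],[-0.04,0.0125,0,0,0,0,0.57],[-0.04,0.0125,0,0,0,0,0.57],[-0.04,0.0125,0,0,0,0,0.57],[-0.04,0.0125,0,0,0,0,0.57],[-0.04,0.0125,0,0,0,0,0.57],[-0.04,0.0125,0,0,0,0,0.57]]]}}

```text
t: 1.8
position: [0.332, 0.3346, 0.1842]
ee_rot: [0.0, 0.696, 0.718, 0.0]
wrist_force: [0.9, 0.3, 0.5]
grip_width: 0.0401
```

Emit:
{"op": "step_arm", "data": {"motion": [[[-0.04,0.0125,0,0,0,0,0.57],[-0.04,0.0125,0,0,0,0,0.57],[-0.04,0.0125,0,0,0,0,0.57],[-0.04,0.0125,0,0,0,0,0.57],[-0.04,0.0125,0,0,0,0,0.57],[-0.04,0.0125,0,0,0,0,0.57],[-0.04,0.0125,0,0,0,0,0.57],[-0.04,0.0125,0,0,0,0,0.57],[-0.04,0.0125,0,0,0,0,0.57],[-0.02,0.006,0,0,0,0,0.57]]]}}

```text
t: 2.8
position: [0.462, -0.0429, 0.1841]
ee_rot: [0.0, 0.697, 0.717, -0.0]
wrist_force: [0.6, 0.2, 0.3]
grip_width: 0.04
```

Emit:
{"op": "step_arm", "data": {"motion": [[[-0.03,0.01,0.02,0,0,0,0.57],[-0.03,0.01,0.02,0,0,0,0.57],[-0.03,0.01,0.02,0,0,0,0.57],[-0.025,0.007,0.02,0,0,0,0.57],[0,0,0.02,0,0,0,0.57],[0,0,0.02,0,0,0,0.57],[0,0,0.02,0,0,0,0.57],[0,0,0.015,0,0,0,0.57],[0,0,0.01,0,0,0,0.57],[0,0,0,0,0,0,0.57]]]}}

```text
t: 3.8
position: [0.5014, -0.1538, 0.018]
ee_rot: [-0.001, 0.696, 0.718, -0.0]
wrist_force: [-0.2, -0.1, -0.1]
grip_width: 0.0402
```

Emit:
{"op": "step_arm", "data": {"motion": [[[-0.01,0.005,0,0,0,0,0.57],[0,0.005,0,0,0,0,0.57],[0,0.005,0,0,0,0,0.57],[0,0.005,0,0,0,0,0.57],[0,0.005,0,0,0,0,0.57],[0,0.004,0,0,0,0,0.57],[0,0.004,0,0,0,0,0.57],[0,0.003,0,0,0,0,0.57],[0,0.001,0,0,0,0,0.57],[0,0,0,0,0,0,0.57]]]}}

```text
t: 4.8
position: [0.5392, -0.1629, 0.019]
ee_rot: [-0.0, 0.697, 0.718, -0.0]
wrist_force: [0.2, 0.3, -0.1]
grip_width: 0.0401
```

```bash
python3 - <<'E'
from h import *
s=snap('side','s1.png');t=snap('top','t1.png')
o=np.vstack([np.hstack([cv2.resize(t[90:260,120:330],None,fx=1.9,fy=1.9),cv2.resize(s[140:310,110:320],None,fx=1.9,fy=1.9)])])
cv2.imwrite('pics/c1.png',o[:,:,::-1])
print(arm.observe()['position'],arm.observe()['wrist_force'])
E
```

```text
[ 0.53909388 -0.16294695  0.01903024] [ 0.13246245  0.61609646 -0.33631329]
```

View pics/c1.png

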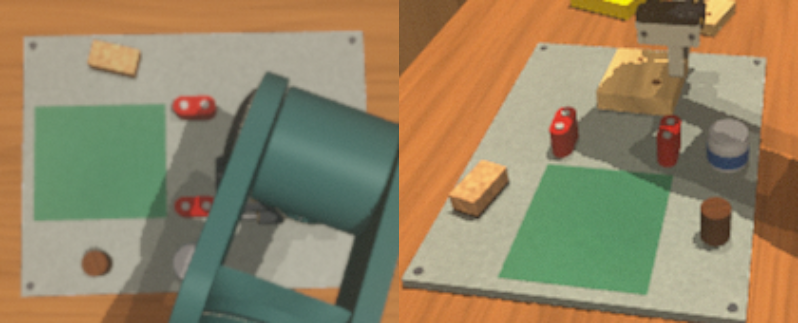

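Emit:
{"op": "step_arm", "data": {"motion": [[[0,-0.02,0,0,0,0,0.57],[0,-0.02,0,0,0,0,0.57],[0,0,-0.04,0,0,0,0.57],[0,0,-0.04,0,0,0,0.57],[-0.04,0,-0.02,0,0,0,0.57],[-0.04,0,0,0,0,0,0.57],[-0.04,0,0,0,0,0,0.57],[-0.04,0,0,0,0,0,0.57],[-0.02,0,0,0,0,0,0.57],[0,0,0,0,0,0,0.57]]]}}

```text
t: 5.9
position: [0.5041, -0.3458, 0.1186]
ee_rot: [-0.0, 0.697, 0.717, -0.0]
wrist_force: [0.0, 0.4, -0.8]
grip_width: 0.0402
```

```bash
python3 - <<'E'
from h import *
print(arm.observe()['position'])
s=snap('side','s2.png');t=snap('top','t2.png')
o=np.vstack([np.hstack([cv2.resize(t[100:250,190:330],None,fx=2.8,fy=2.8),cv2.resize(s[140:290,170:310],None,fx=2.8,fy=2.8)])])
cv2.imwrite('pics/c2.png',o[:,:,::-1])
E
```

```text
[ 0.50409763 -0.34582313  0.11857222]
```

View pics/c2.png

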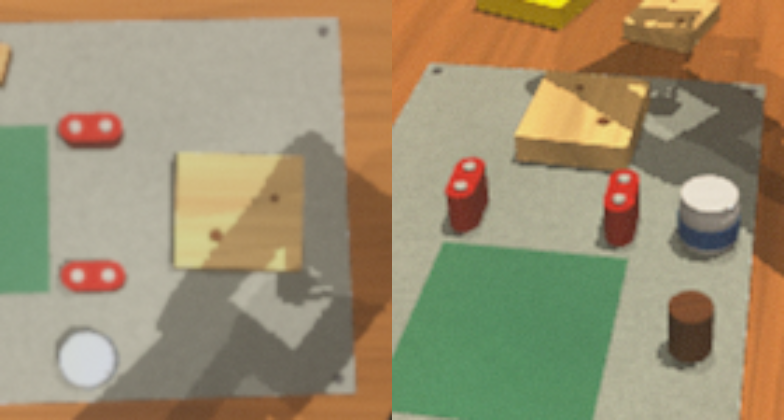

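The top view is clear and the blank has moved. In the crop its top corners are at (177,152), (303,156), (300,270) and (174,268), and the cheek screws at (76/108,128) and (77/108,275).

```bash
python3 - <<'E'
from h import *
f=lambda p,o:(np.array(p,float)+.5)/2.8-.5+o
for c,o,B,C in [('top',[190,100],[(177,152),(303,156),(300,270),(174,268)],[(76,128),(108,128),(77,275),(108,275)]),
 ('side',[170,140],[(523-392,138),(545-392,75),(648-392,85),(631-392,144)],[(461-392,184),(469-392,167),(620-392,200),(624-392,178)])]:
    P=back(c,f(B,o),.039)[:,:2];Q=back(c,f(C,o),.048)[:,:2]
    g=Q.mean(0); l=Q[2:].mean(0)-Q[:2].mean(0); print(c,'cheek sep',np.linalg.norm(l),'gap',g.round(4),'yaw from cheeks',np.degrees(np.arctan2(l[0],-l[1]))+0)
    print(' blank',P.round(4).tolist(),P.mean(0).round(4))
    h=(P[0]+P[3])/2-(P[1]+P[2])/2 if c=='top' else (P[0]+P[3])/2-(P[1]+P[2])/2
    w=P[3]-P[0]+P[2]-P[1]
    ft=np.array([l[1],-l[0]])/np.linalg.norm(l); 
    yl=l/np.linalg.norm(l); 
    if ft[1]<0: ft=-ft
    print(' blank len yaw',np.degrees(np.arctan2(h[1],h[0])),'width dir yaw+90',np.degrees(np.arctan2(w[1],w[0]))-90+360, 'feed yaw',np.degrees(np.arctan2(ft[1],ft[0])))
    d=P.mean(0)-g; F=np.array([-.029,.9996]); print(' offset along, left (feed 91.7):',d@F,d@np.array([-F[1],F[0]]))
for c,fn in [('top','t2.png'),('side','s2.png')]:
    im=cv2.imread('pics/'+fn)[:,:,::-1].copy()
    for a,ct,m in blobs(mask(im,'red'),60):
        print(c,ct,back(c,[ct],.045)[0,:2])
E
```

```text
top cheek sep 0.12624608373473764 gap [ 0.5928 -0.0386] yaw from cheeks -88.90954179081562
 blank [[0.6378, -0.1104], [0.6355, -0.2197], [0.5361, -0.2163], [0.537, -0.1084]] [ 0.5866 -0.1637]
 blank len yaw 89.15433059344542 width dir yaw+90 448.46982555557133 feed yaw 91.09045820918436
 offset along, left (feed 91.7): -0.12487917888064164 0.009838120718238315
side cheek sep 0.12872274796793476 gap [ 0.595  -0.0379] yaw from cheeks -88.39306286418076
 blank [[0.6305, -0.106], [0.6368, -0.2083], [0.538, -0.2063], [0.5369, -0.1123]] [ 0.5856 -0.1582]
 blank len yaw 92.1732337247486 width dir yaw+90 91.28133639239593 feed yaw 91.60693713581925
 offset along, left (feed 91.7): -0.12000466809808183 0.01295641442854184
top [221.57647059 145.95294118] [ 0.65523084 -0.03490304]
top [223.03488372 198.47674419] [ 0.52858908 -0.04036774]
side [ 23.70252649 106.27092793] [ 1.45021274 -0.48134229]
side [196.10784314 203.94117647] [ 0.65826945 -0.03413597]
side [251.66972477 208.46788991] [ 0.53091455 -0.0386412 ]
```

The blank hasn't actually moved, although the TCP reached x=0.539. I'll check where the fingers show against their projected position.

```bash
python3 - <<'E'
from h import *
s=cv2.imread('pics/s1.png');k=5
x0,y0,x1,y1=205,120,310,220
o=cv2.resize(s[y0:y1,x0:x1],None,fx=k,fy=k,interpolation=cv2.INTER_CUBIC)
T=np.array([.5392,-.1629,.019]);X=np.array([-.03,.9996,0]);
def dot(P,col):
    u=proj('side',P)[0]; p=tuple(int(v) for v in ((u-[x0,y0]+.5)*k)); cv2.circle(o,p,3,col,-1)
dot(T,(255,0,0))
for d in (.02,-.02,.037,-.037):
    dot(T+d*X,(0,0,255)); dot(T+d*X+[0,0,.06],(255,0,255))
for x,y in [(.6378,-.1104),(.6355,-.2197),(.5361,-.2163),(.537,-.1084)]: dot([x,y,.039],(0,255,0)); dot([x,y,.012],(0,255,0))
cv2.imwrite('pics/c3.png',o)
E
```

```text
(no output)
```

View pics/c3.png

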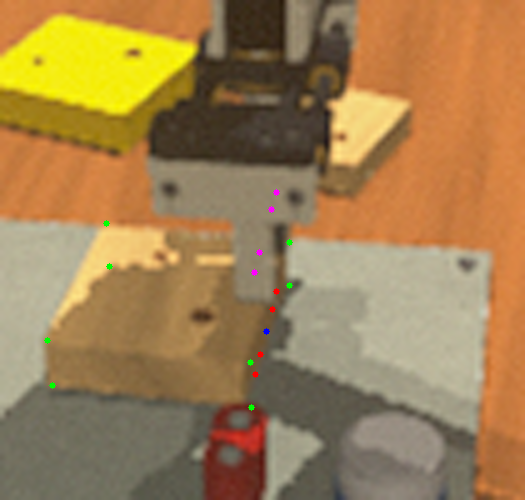

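```bash
python3 - <<'E'
from h import *
T=np.array([.5041,-.3458,.1186]);X=np.array([-.03,.9996,0]);out=[]
for c,f in [('side','s2.png'),('top','t2.png')]:
    s=cv2.imread('pics/'+f); u=proj(c,T)[0]; print(c,u)
    x0=int(np.clip(u[0]-60,0,392));y0=int(np.clip(u[1]-70,0,264));k=3.3
    o=cv2.resize(s[y0:y0+120,x0:x0+120],None,fx=k,fy=k,interpolation=cv2.INTER_CUBIC)
    for P,col in [(T,(255,0,0))]+[(T+d*X,(0,0,255)) for d in (.02,-.02,.037,-.037)]+[(T+d*X+[0,0,.084],(0,255,0)) for d in (.094,-.094)]:
        p=tuple(int(v) for v in ((proj(c,P)[0]-[x0,y0]+.5)*k)); cv2.circle(o,p,3,col,-1)
    out.append(o)
cv2.imwrite('pics/c4.png',np.hstack(out))
s=arm.observe();print(s['joints'],s['position'])
E
```

```text
side [281.59978566 119.50962046]
top [360.90400292 207.59204035]
[-6.39807403e-01  1.27776787e-03  1.66722916e+00  3.19430540e-04
  1.47373675e+00 -2.23983904e+00] [ 0.50445117 -0.34351431  0.11881749]
```

View pics/c4.png

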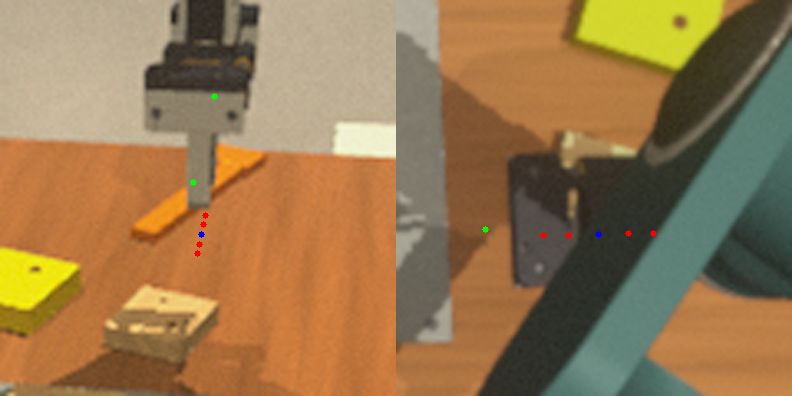

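The fingers, and the body with them, show about 40 mm higher than the reported TCP, so they passed over the blank. I'll go back beside it and lower the tool with care, checking by camera.

Emit:
{"op": "step_arm", "data": {"motion": [[[0.03,-0.003,0,0,0,0,0.57],[0.04,-0.003,0,0,0,0,0.57],[0.04,-0.003,0,0,0,0,0.57],[0.04,0,0.02,0,0,0,0.57],[0.029,0,0.02,0,0,0,0.57],[0,0,0.02,0,0,0,0.57],[0,0,0.02,0,0,0,0.57],[0,0,0.015,0,0,0,0.57],[0,0,0.005,0,0,0,0.57],[0,0,0,0,0,0,0.57]]]}}

```text
t: 7.0
position: [0.49, -0.165, 0.0188]
ee_rot: [-0.0, 0.696, 0.718, -0.0]
wrist_force: [-0.2, 0.3, -0.3]
grip_width: 0.0402
```

Emit:
{"op": "step_arm", "data": {"motion": [[[0,0,0.003,0,0,0,0.57],[0,0,0.003,0,0,0,0.57],[0,0,0,0,0,0,0.57]]]}}

```text
t: 7.3
position: [0.4903, -0.1655, 0.0131]
ee_rot: [0.0, 0.697, 0.717, 0.0]
wrist_force: [0.1, 0.5, 0.2]
grip_width: 0.0402
```

```bash
python3 - <<'E'
from h import *
st=arm.observe();T=np.array(st['position']);print(T,st['wrist_force'],st['ee_rot'])
T=np.mean([arm.observe()['position'] for _ in range(5)],0);print(T)
s=snap('side','s3.png')[:,:,::-1].copy();X=np.array([-.03,.9996,0]);k=5
u=proj('side',T)[0];x0,y0=int(u[0]-55),int(u[1]-60)
o=cv2.resize(s[y0:y0+100,x0:x0+110],None,fx=k,fy=k,interpolation=cv2.INTER_CUBIC)
for P,col in [(T,(255,0,0))]+[(T+d*X,(0,0,255)) for d in (.02,-.02,.037,-.037)]+[(T+d*X+[0,0,.04],(0,255,0)) for d in (.037,.02,-.037)]:
    p=tuple(int(v) for v in ((proj('side',P)[0]-[x0,y0]+.5)*k)); cv2.circle(o,p,3,col,-1)
cv2.imwrite('pics/c5.png',o)
E
```

```text
[ 0.49026968 -0.16548831  0.01305852] [0.05519483 0.539529   0.15623534] [3.13330491e-05 6.96626181e-01 7.17434291e-01 2.70919839e-05]
[ 0.49026968 -0.16548831  0.01305852]
```

View pics/c5.png

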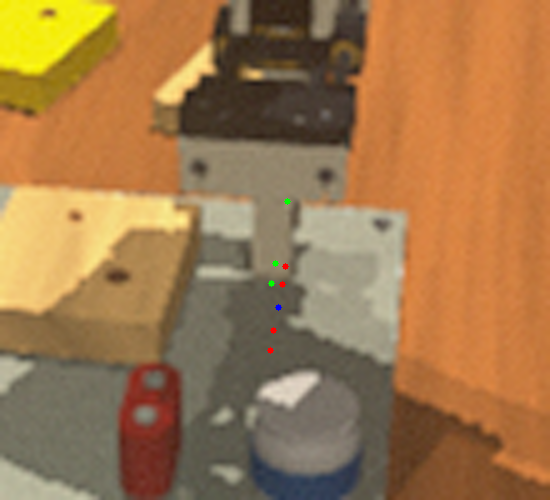

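The finger tips show about 42 mm above the reported TCP (row 275 against row 283 for z=0.053). I'll lower in small steps.

Emit:
{"op": "step_arm", "data": {"motion": [[[0,0,0.004,0,0,0,0.57],[0,0,0.004,0,0,0,0.57],[0,0,0.004,0,0,0,0.57],[0,0,0,0,0,0,0.57]]]}}

```text
t: 7.75
position: [0.4899, -0.1652, 0.0002]
ee_rot: [-0.001, 0.697, 0.718, -0.0]
wrist_force: [0.2, 1.3, 0.5]
grip_width: 0.04
```

Emit:
{"op": "step_arm", "data": {"motion": [[[0,0,0.004,0,0,0,0.57],[0,0,0.004,0,0,0,0.57],[0,0,0.004,0,0,0,0.57],[0,0,0,0,0,0,0.57]]]}}

```text
t: 8.15
position: [0.4899, -0.1653, -0.0116]
ee_rot: [-0.0, 0.697, 0.718, -0.0]
wrist_force: [-0.1, -0.3, 0.4]
grip_width: 0.0402
```

```bash
python3 - <<'E'
from h import *
st=arm.observe();T=np.array(st['position']);print(T,st['wrist_force'])
s=snap('side','s4.png')[:,:,::-1].copy();X=np.array([-.03,.9996,0]);k=5
x0,y0=int(220),int(110)
o=cv2.resize(s[y0:y0+110,x0:x0+110],None,fx=k,fy=k,interpolation=cv2.INTER_CUBIC)
for dz in (.03,.04,.05):
    p=tuple(int(v) for v in ((proj('side',T+.037*X+[0,0,dz])[0]-[x0,y0]+.5)*k)); cv2.circle(o,p,3,(0,255,0),-1)
cv2.imwrite('pics/c6.png',o)
E
```

```text
[ 0.48993254 -0.16528239 -0.01164925] [-0.061171   -0.28752762  0.3630686 ]
```

View pics/c6.png

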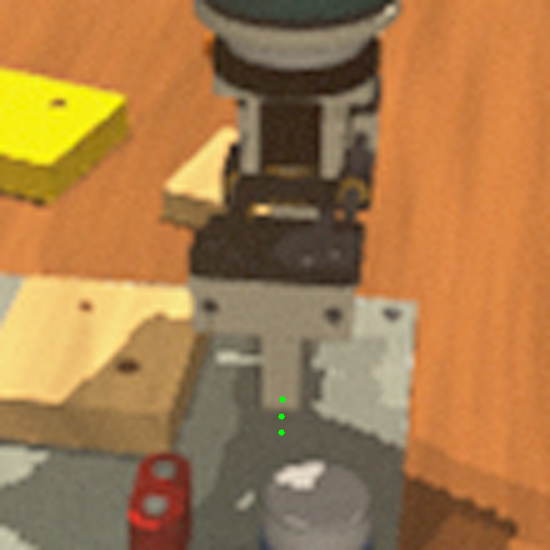

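The tip is now at about z=0.032, an offset of roughly 43 mm. I'll lower it another 12 mm.

Emit:
{"op": "step_arm", "data": {"motion": [[[0,0,0.004,0,0,0,0.57],[0,0,0.004,0,0,0,0.57],[0,0,0.004,0,0,0,0.57],[0,0,0,0,0,0,0.57]]]}}

```text
t: 8.6
position: [0.4904, -0.1654, -0.0224]
ee_rot: [0.0, 0.697, 0.718, 0.0]
wrist_force: [-5.2, 2.4, 11.5]
grip_width: 0.0396
```

Emit:
{"op": "step_arm", "data": {"motion": [[[0,0.006,0,0,0,0,0.57],[0,0.006,0,0,0,0,0.57],[0,0.005,0,0,0,0,0.57],[0,0.005,0,0,0,0,0.57],[0,0.005,0,0,0,0,0.57],[0,0.004,0,0,0,0,0.57],[0,0.004,0,0,0,0,0.57]]]}}

```text
t: 9.3
position: [0.5251, -0.1647, -0.0224]
ee_rot: [-0.0, 0.697, 0.718, -0.001]
wrist_force: [-9.7, -1.2, 13.5]
grip_width: 0.04
```

Emit:
{"op": "step_arm", "data": {"motion": [[[0,0.004,0,0,0,0,0.57],[0,0.004,0,0,0,0,0.57]]]}}

```text
t: 9.5
position: [0.533, -0.1645, -0.0224]
ee_rot: [-0.0, 0.697, 0.718, -0.001]
wrist_force: [-10.4, -1.1, 13.4]
grip_width: 0.0399
```

Emit:
{"op": "step_arm", "data": {"motion": [[[0,0.004,0,0,0,0,0.57],[0,0.003,0,0,0,0,0.57],[0,0,0,0,0,0,0.57]]]}}

```text
t: 9.8
position: [0.5403, -0.1643, -0.0224]
ee_rot: [0.0, 0.697, 0.718, -0.0]
wrist_force: [-5.9, -1.0, 10.1]
grip_width: 0.0399
```

The tips touched the board lightly (about 11 N) at a reported z of -0.022, so the true tip offset is about 34 mm. I'll raise, retreat to the infeed side and look.

Emit:
{"op": "step_arm", "data": {"motion": [[[0,-0.01,-0.004,0,0,0,0.57],[0,-0.02,-0.01,0,0,0,0.57],[0,0,-0.04,0,0,0,0.57],[-0.02,0,-0.04,0,0,0,0.57],[-0.04,0,0,0,0,0,0.57],[-0.04,0,0,0,0,0,0.57],[-0.04,0,0,0,0,0,0.57],[-0.04,0,0,0,0,0,0.57],[-0.01,0,0,0,0,8,0.57],[0,0,0,0,0,0,0.57]]]}}

```text
t: 10.8
position: [0.5151, -0.3559, 0.0704]
ee_rot: [-0.0, 0.746, 0.665, -0.0]
wrist_force: [-0.0, 0.1, 0.4]
grip_width: 0.0402
```

```bash
cat > look.py <<'E'
import sys
from h import *
n=sys.argv[1]
print(arm.observe()['position'])
t=snap('top',f't{n}.png')
x0,y0,x1,y1=120,95,330,255
k=3.8 
o=cv2.resize(t[y0:y1,x0:x1],None,fx=k,fy=k,interpolation=cv2.INTER_CUBIC)
cv2.imwrite(f'pics/L{n}.png',o[:600,:800,::-1])
# auto: saturated warm colours inside board, excluding wood outside
hsv=cv2.cvtColor(t,cv2.COLOR_RGB2HSV)
m=((hsv[...,0]>8)&(hsv[...,0]<32)&(hsv[...,1]>65)).astype(np.uint8)
for a,ct,mm in blobs(m,1200):
    if a<3500 and 120<ct[0]<315:
        c=max(cv2.findContours(mm,cv2.RETR_EXTERNAL,cv2.CHAIN_APPROX_NONE)[0],key=cv2.contourArea)
        P=back('top',c[:,0,:].astype(float),.039)[:,:2]
        r=cv2.minAreaRect((P*1000).astype(np.float32)); print('blank',a,r)
for a,ct,mm in blobs(mask(t,'red'),60): print('cheek',ct,back('top',[ct],.046)[0,:2])
E
python3 look.py 5
```

```text
[ 0.51510467 -0.35593344  0.07042491]
blank 1940 ((596.0255126953125, -160.9215545654297), (102.85987091064453, 112.44376373291016), 2.107908010482788)
cheek [222.23529412 146.09411765] [ 0.65466743 -0.03655738]
cheek [224.68571429 198.35714286] [ 0.52880987 -0.04431511]
```

View pics/L5.png

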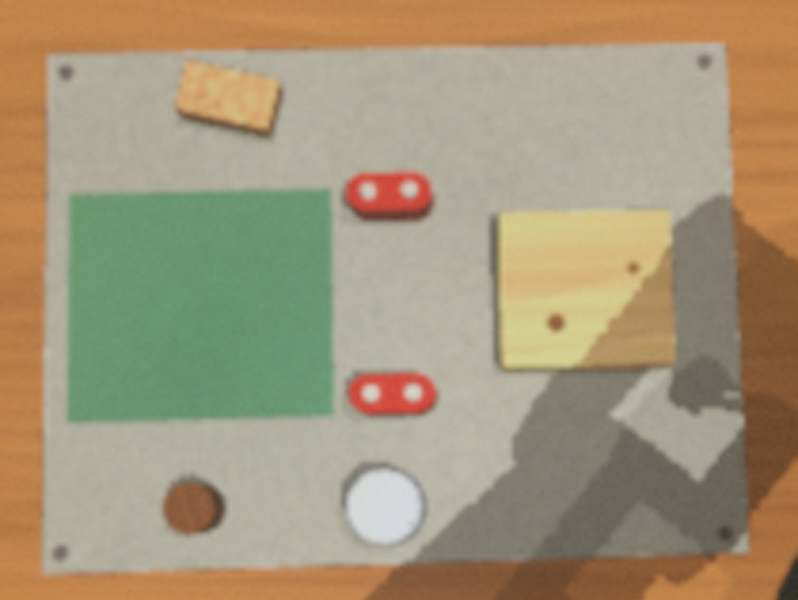

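Blank centre is (0.596,-0.161), yaw about 92°. The gap line there is x≈0.5964, so it's aligned within about 1 mm and the bystanders haven't moved. Next I'll turn the tool for the feed push.

Emit:
{"op": "step_arm", "data": {"motion": [[[0,0,0,0,0,8.2,0.57],[0,0,0,0,0,8.2,0.57],[0,0,0,0,0,8.2,0.57],[0,0,0,0,0,8.2,0.57],[0,0,0,0,0,8.2,0.57],[0,0,0,0,0,8.2,0.57],[0,0,0,0,0,8.2,0.57],[0,0,0,0,0,8.2,0.57],[0,0,0,0,0,8.2,0.57],[0,0,0,0,0,8.2,0.57]]]}}

```text
t: 11.85
position: [0.5159, -0.3533, 0.0712]
ee_rot: [-0.0, 1.0, 0.015, 0.0]
wrist_force: [-0.8, -0.2, -0.2]
grip_width: 0.04
```

```bash
python3 -c "
from h import *
from scipy.spatial.transform import Rotation as R
s=arm.observe();M=R.from_quat(s['ee_rot'],scalar_first=True).as_matrix();p=np.array(s['position'])
print(p,np.degrees(np.arctan2(M[1,0],M[0,0])),M.T@(np.array([.5997,-.275,p[2]])-p),s['joints'])"
```

```text
[ 0.51587552 -0.3532707   0.07115891] 1.6663027551222402 [ 8.60650140e-02 -7.58001197e-02  1.69665040e-05] [-6.41326144e-01  6.11999017e-02  1.68487709e+00  1.50916825e-04
  1.39550613e+00 -6.70434937e-01]
```

Emit:
{"op": "step_arm", "data": {"motion": [[[0.03,-0.03,0,0,0,0,0.57],[0.03,-0.03,0,0,0,0,0.57],[0.026,-0.016,0.01,0,0,0,0.57],[0,0,0.02,0,0,0,0.57],[0,0,0.02,0,0,0,0.57],[0,0,0.02,0,0,0,0.57],[0,0,0.01,0,0,0,0.57],[0,0,0.008,0,0,0,0.57],[0,0,0,0,0,0,0.57]]]}}

```text
t: 12.75
position: [0.5993, -0.2756, -0.0174]
ee_rot: [-0.0, 1.0, 0.016, -0.0]
wrist_force: [-0.2, -0.2, 0.5]
grip_width: 0.0398
```

Emit:
{"op": "step_arm", "data": {"motion": [[[0,-0.01,0,0,0,0,0.57],[0,-0.01,0,0,0,0,0.57],[0,-0.01,0,0,0,0,0.57],[0,-0.01,0,0,0,0,0.57],[0,-0.01,0,0,0,0,0.57],[0,-0.01,0,0,0,0,0.57],[0,0,0,0,0,0,0.57]]]}}

```text
t: 13.45
position: [0.5978, -0.2149, -0.0169]
ee_rot: [-0.0, 1.0, 0.015, 0.0]
wrist_force: [-0.9, 0.1, -0.8]
grip_width: 0.0398
```

Emit:
{"op": "step_arm", "data": {"motion": [[[0,-0.01,0,0,0,0,0.57],[0,-0.01,0,0,0,0,0.57],[0,-0.008,0,0,0,0,0.57],[0,-0.006,0,0,0,0,0.57],[0,0,0,0,0,0,0.57]]]}}

```text
t: 13.95
position: [0.5968, -0.1814, -0.017]
ee_rot: [-0.0, 1.0, 0.015, -0.0]
wrist_force: [0.2, -0.7, -0.5]
grip_width: 0.0401
```

```bash
python3 look.py 6; python3 - <<'E'
from h import *
s=snap('side','s6.png'); t=cv2.imread('pics/t6.png')[:,:,::-1]
o=np.hstack([cv2.resize(t[120:225,190:295],None,fx=3.8,fy=3.8,interpolation=2),cv2.resize(s[140:245,175:280],None,fx=3.8,fy=3.8,interpolation=2)])
cv2.imwrite('pics/c7.png',o[:,:,::-1]); print(o.shape,arm.observe()['wrist_force'])
E
```

```text
[ 0.59679216 -0.18135276 -0.01698276]
cheek [221.02 146.1 ] [ 0.65461727 -0.03365044]
(399, 798, 3) [ 0.09164047 -0.09762802 -0.17614572]
```

View pics/c7.png

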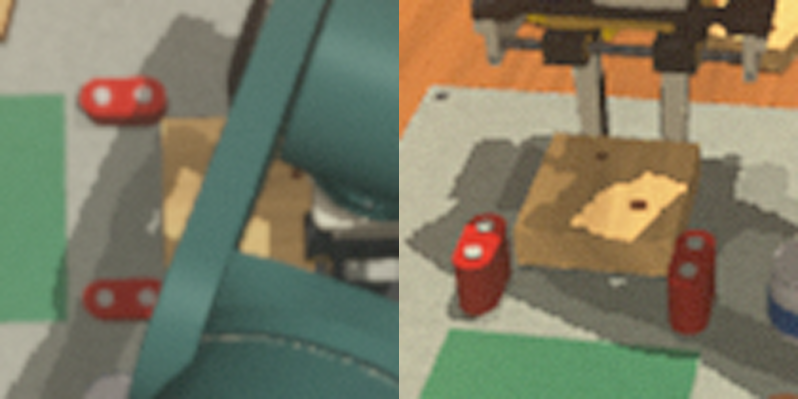

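The blank sits squarely between the cheek noses (side crop: front edge 515–668, inner cheek faces about 508 and 670). I'll push on slowly and watch the force.

Emit:
{"op": "step_arm", "data": {"motion": [[[0,-0.004,0,0,0,0,0.57],[0,-0.004,0,0,0,0,0.57],[0,-0.004,0,0,0,0,0.57],[0,-0.004,0,0,0,0,0.57]]]}}

```text
t: 14.45
position: [0.5963, -0.1659, -0.017]
ee_rot: [0.0, 1.0, 0.015, -0.0]
wrist_force: [0.3, -0.6, -0.3]
grip_width: 0.0402
```

Emit:
{"op": "step_arm", "data": {"motion": [[[0,-0.004,0,0,0,0,0.57],[0,-0.004,0,0,0,0,0.57],[0,-0.004,0,0,0,0,0.57],[0,-0.004,0,0,0,0,0.57]]]}}

```text
t: 14.85
position: [0.5958, -0.1498, -0.017]
ee_rot: [-0.0, 1.0, 0.015, -0.0]
wrist_force: [-0.5, 0.5, -0.3]
grip_width: 0.0404
```

Emit:
{"op": "step_arm", "data": {"motion": [[[0,-0.004,0,0,0,0,0.57],[0,-0.005,0,0,0,0,0.57],[0,-0.005,0,0,0,0,0.57],[0,-0.005,0,0,0,0,0.57]]]}}

```text
t: 15.25
position: [0.5953, -0.1308, -0.0169]
ee_rot: [0.0, 1.0, 0.015, 0.0]
wrist_force: [-0.2, 0.5, 0.2]
grip_width: 0.0399
```

No jam. Continuing.

Emit:
{"op": "step_arm", "data": {"motion": [[[0,-0.006,0,0,0,0,0.57],[0,-0.007,0,0,0,0,0.57],[0,-0.007,0,0,0,0,0.57],[0,-0.007,0,0,0,0,0.57],[0,-0.007,0,0,0,0,0.57],[0,-0.007,0,0,0,0,0.57],[0,-0.007,0,0,0,0,0.57]]]}}

```text
t: 15.95
position: [0.5938, -0.0826, -0.0169]
ee_rot: [-0.0, 1.0, 0.015, 0.0]
wrist_force: [0.0, 0.1, -0.3]
grip_width: 0.0402
```

Emit:
{"op": "step_arm", "data": {"motion": [[[0,-0.007,0,0,0,0,0.57],[0,-0.007,0,0,0,0,0.57],[0,-0.007,0,0,0,0,0.57],[0,-0.007,0,0,0,0,0.57],[0,-0.007,0,0,0,0,0.57],[0,-0.007,0,0,0,0,0.57],[0,-0.007,0,0,0,0,0.57]]]}}

```text
t: 16.65
position: [0.5924, -0.0337, -0.0169]
ee_rot: [-0.0, 1.0, 0.015, 0.0]
wrist_force: [0.4, -0.1, 0.1]
grip_width: 0.0401
```

Emit:
{"op": "step_arm", "data": {"motion": [[[0,-0.007,0,0,0,0,0.57],[0,-0.007,0,0,0,0,0.57],[0,-0.007,0,0,0,0,0.57],[0,-0.007,0,0,0,0,0.57],[0,-0.007,0,0,0,0,0.57],[0,-0.007,0,0,0,0,0.57],[0,-0.007,0,0,0,0,0.57],[0,-0.006,0,0,0,0,0.57],[0,-0.004,0,0,0,0,0.57],[0,0,0,0,0,0,0.57]]]}}

```text
t: 17.65
position: [0.5906, 0.0252, -0.0169]
ee_rot: [-0.0, 1.0, 0.015, -0.0]
wrist_force: [-0.3, 0.7, 0.2]
grip_width: 0.0401
```

Next: back off a little, lift straight up, then retreat over the infeed side for a clear view.

Emit:
{"op": "step_arm", "data": {"motion": [[[0,0.006,0,0,0,0,0.57],[0,0.006,0,0,0,0,0.57],[0,0,-0.03,0,0,0,0.57],[0,0,-0.04,0,0,0,0.57],[0,0,-0.04,0,0,0,0.57],[0,0,-0.04,0,0,0,0.57],[0,0.04,0,0,0,0,0.57],[0,0.04,0,0,0,0,0.57],[0,0.04,0,0,0,0,0.57],[0,0.04,0,0,0,0,0.57]]]}}

```text
t: 18.65
position: [0.5954, -0.1496, 0.1332]
ee_rot: [0.0, 1.0, 0.015, 0.0]
wrist_force: [0.8, -0.0, 0.2]
grip_width: 0.0396
```

Emit:
{"op": "step_arm", "data": {"motion": [[[0,0.04,0,0,0,0,0.57],[0,0.04,0,0,0,0,0.57],[0,0.04,0,0,0,0,0.57],[0,0.04,0,0,0,0,0.57],[0,0,0,0,0,0,0.57],[0,0,0,0,0,0,0.57]]]}}

```text
t: 19.25
position: [0.5999, -0.3084, 0.1326]
ee_rot: [-0.0, 1.0, 0.014, -0.0]
wrist_force: [0.3, -0.6, 1.1]
grip_width: 0.04
```

```bash
python3 look.py 7;  python3 - <<'E'
from h import *
s=snap('side','s7.png'); t=cv2.imread('pics/t7.png')[:,:,::-1]
o=np.hstack([cv2.resize(t[95:255,125:265],None,fx=2.8,fy=2.8,interpolation=2),cv2.resize(s[170:330,110:250],None,fx=2.8,fy=2.8,interpolation=2)])
cv2.imwrite('pics/c8.png',o[:,:,::-1])
for n in ['blank','sander','tin','stub']:
    print(n,[(np.round(d['at'],3),round(d['confidence'],2)) for d in viewer.recognise(n,'top')])
print(arm.observe()['t'],arm.observe()['wrist_force'])
E
```

```text
[ 0.59990116 -0.30839202  0.13263184]
blank 2023 ((589.7257080078125, 88.56517028808594), (102.02281951904297, 111.89209747314453), 1.4336392879486084)
cheek [221.72 146.28] [ 0.65419697 -0.0353319 ]
cheek [223.13333333 198.36666667] [ 0.52876157 -0.04066171]
blank [(array([0.587, 0.085, 0.039]), 0.65)]
sander [(array([0.72 , 0.066, 0.037]), 0.57), (array([0.593, 0.088, 0.044]), 0.26), (array([ 0.595, -0.057,  0.009]), 0.21)]
tin [(array([ 0.456, -0.038,  0.054]), 0.59)]
stub [(array([0.462, 0.08 , 0.049]), 0.44)]
19.55 [ 0.25115823  0.24446578 -0.24651132]
```

View pics/c8.png

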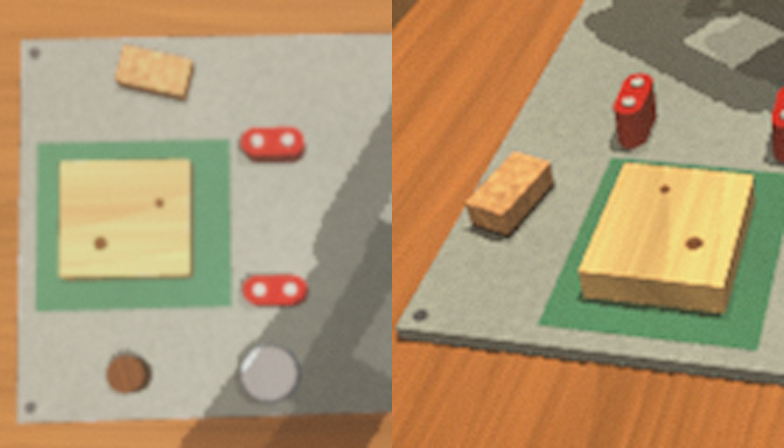

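The blank lies flat and wholly on the green (top crop 58–191 × 158–278 inside 37–231 × 141–309). The bystanders haven't moved and the arm is clear.

```bash
python3 -c "
from station import job_done
print(job_done())"
```

```text
the job is handed in; nothing more can be done
None
```

The pine blank went through the gap and now lies flat, wholly on the green field. I handed the job in at about 19.6 s of robot time.

**What I did:** I lined the blank up with a sideways push from two slightly open fingers. I then pushed its rear face along the feed and through the cheeks, with the wrist force under about 1 N. It was never gripped or lifted.

**Last checks:** The blank's centre was at about (0.590, 0.088) m and its yaw about 91.4°, against a feed direction of about 91.7°. Green showed on all four sides in the top view. The sanding block, tin and dowel stub measured within 6 mm of where they started, which is about the detector's accuracy, and looked unmoved in the pictures. The arm was raised clear on the infeed side with no contact force.

**What disagreed:** The finger tips sat about 34 mm higher than the reported tool position (the side camera suggested about 43 mm). Because of that, the first sideways push passed over the blank without moving it. While I lowered the tool to correct this, the tips touched the grey board lightly, at about 14 N, and rubbed along it during the sideways push. I raised them before the push through the gap.

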